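# Stand the footless copper vase in the iron ring

### The arm

A 7-joint arm with a two-finger parallel gripper is mounted at the origin on the work surface. World frame = base frame: x ahead of the robot, y to its left, z up, the work surface at z = 0. Lengths are in m, angles in degrees, forces in N, time in s.
With the tool pointing down it reaches from about 0.425 to 0.875 m from the base axis. Payload 4.7 kg.
Tool frame: the origin (TCP) lies midway between the tips of the shut fingers; the grasp point (between the pads) lies 19 mm behind it; z points along the fingers, y is the line along which they close (so a half turn about z gives the same grasp; the last joint's range is limited). The gripper opens to 87 mm and grips with 3 to 60 N. Pads are 19 mm wide; open, the fingers measure 117 mm over their backs; the gripper's body (75 mm by 190 mm) begins 51 mm behind the grasp point.
Start: joints at [69.334, 18.392, -4.016, 83.108, 1.295, 78.541, -3.26], TCP at [0.238, -0.605, 0.223] pointing down, gripper open.
Joint ranges: [-163.93, 163.93], [-17.29, 119.83], [-79.2, 71.16], [3.27, 140.29], [-89.18, 269.18], [5.43, 117.66], [-154.24, 154.24]. Speed limits (degrees/s): [147.25, 147.25, 180, 180, 180, 180, 180].

### API

Orientations are given as [roll, pitch, yaw] about the fixed x, y, z axes, in that order (R = Rz(yaw) Ry(pitch) Rx(roll)).
In Python, from cell import env, viewer, boxes_of, masks_of gives the robot as it stands. The module is installed in compiled form; this text tells all that it offers.
- The arm moves only by the tool apply_moves, never from a script. Its argument "moves" is a list of rows, each a list of 7 numbers: the shift along the tool's x, y, z scaled (see below), then the turn, a rotation vector about the tool's x, y, z scaled (see below), then the opening, from 0 (shut) to 1 (fully open). A call has 1 to 20 rows; each row is the pose to reach, as a shift and turn from the pose commanded when the call began, along the tool's axes at that moment; what a row does not reach only later rows make up. The controller multiplies each number of a shift by 0.2 m and each number of a turn by 1.5 rad. A row lasts 1/10 s, in which the tool goes at most 50 mm and 8.59 degrees, less where a joint would pass 70% of its speed; a pose out of reach is approached as far as the arm can. A call with a number of a shift or a turn outside -1 to 1 is refused whole. A call with a gripper value outside its range is refused whole. The fingers move at their own pace and stop on an object; "grip_force" is the grip in N (left out, the last holds). Time passes only in rows, so rows that repeat a pose let the fingers close. It gives the time, the measured TCP pose, the force, the opening and the grip force at its end, in the units of the state.
- env.get_obs(): the state, without advancing time (a new reading comes with each control period).
- viewer.read_camera(name): name is "scene" or "top" or "wrist"; returns the picture (400x640x3 uint8, red, green, blue); there is no depth.
- viewer.get_calibration(name): a dict with "fov_y" (degrees; the focal length in pixels is half the picture's height over the tangent of half this angle, whatever the lens; pixels are square), "cx", "cy" (the principal point, pixels), "position" and "orientation" of the camera in the world. Camera axes: x right, y up, looking along -z (the intrinsics and any distortion apply to the point x, -y, -z); pixel columns grow to the right and rows downward; lengths in m; the calibration is good to about 2 mm. A picture is of the moment at which its call begins: read the wrist's pose just before it. get_calibration takes no time and is no camera call; for the wrist camera it gives the pose at the moment of the call.
- env.sign_off(): hands the job in; it is judged then, once.
Trained networks look in the newest picture that a camera, given by its name, has taken for a name from the list of things; names that differ only in an ending like _2 or _b are one class to them, and where a whole thing is asked for, a point or a joint stands for the part that bears it (a point fixed in the world has none). Each returns a list of dicts, best first, with "conf" (0 to 1); they miss things now and then, are a little off and sometimes report something else, mostly with a low value. They report only what shows in the picture. A call takes as long as a camera call. They do not tell look-alikes from the thing itself.
- boxes_of(camera, target): "location" ([column, row] in pixels, amid what is visible of it).
- masks_of(camera, target): "pixels" (400x640 bool, what is visible of it) and "location" ([column, row] in pixels, amid what is visible of it).
The state is a dict: "time_s": time; "qpos": joint angles; "joint_velocities": joint speeds; "effort": joint torques, N m; "tool_pos": TCP position; "tool_rot": TCP orientation; "force": force on the tool from outside, world axes, zero at the start; "wrist_torque": the same for the moment, N m; "grip_width": finger opening in m; "grasp_force": force on a finger pad.
Only numpy, scipy, OpenCV 4.12 (cv2) and the standard library are available. Lean on these libraries where they do the work, as an engineer would, in place of code of your own. Each camera call takes 0.05 s, during which the arm holds its last target. There are 200 camera calls.

### The job

Pick up the unfinished copper vase, the one with a round bottom and no foot that waits in one of the two wooden rings, and stand it upright in the empty iron ring of the stand, so that it is ready to have its foot fitted. Lower it in gently, do not drop it. Leave the brass vase in its wooden ring and the finished, footed copper vase where it is.

Things in the scene. Friction and masses are not known exactly. Their poses are not given: they have to be found in the camera images.
- vase: the vase to move: copper, 124 mm tall, about 0.3 kg, upright in a fixed pale wooden ring (86 mm across, 20 mm high). Ball-shaped belly 72 mm in diameter, heavy bottom, no foot; straight round neck 28 mm thick from 76 to 115 mm above the bottom, easily gripped from above; lip 34 mm. Origin: lowest point of the bottom, on the axis (at first 7 mm above the bench); z points up the neck to the mouth
- stand: ring stand, fixed, empty at the start: a 10 mm dark iron bar bent into a level ring (50 mm opening, 70 mm outside), its top 45 mm above the bench, on three short legs and a dark round wooden base 100 mm across. Origin: centre of the base's underside, on the bench, straight below the ring's centre; z up. A vase seated in the ring has its bottom 32 mm above this origin
- brass_vase: bystander: same shape and size as the vase to move but yellow brass, in the other wooden ring; which ring holds which vase varies, centres at least 120 mm apart. Origin: lowest point of its bottom; z up to the mouth. Leave it there
- finished_vase: bystander: finished copper vase, 168 mm tall, foot 68 mm, belly 90 mm, flared lip 80 mm across, standing on the bench to the left (+y) of the stand, at least 130 mm from it. Origin: centre of the foot's underside; z up. Leave it there
Mind the look-alikes: they are no part of the job. Several things look just like the stand: the one meant starts farthest from the robot's base.

How it is judged (in metres and radians):
At the end, for the whole second after the job is handed in: The footless copper vase rests still in the iron ring, bottom within 15 mm of the ring's axis and 24 to 40 mm above the bench, within 12 degrees of upright. Brass vase within 20 mm of its place, leaning under 20 degrees; finished vase within 30 mm of its place, within 11 degrees of upright (horizontal distance between vase and stand below 0.015 m and z of vase in the frame of stand between 0.024 and 0.04 m and angle between vase's own z axis and vertical below 0.21 rad and linear speed of vase below 0.03 m/s and distance of brass_vase from where it was at the start of the episode below 0.02 m and angle between brass_vase's own z axis and vertical below 0.35 rad and distance of finished_vase from where it was at the start of the episode below 0.03 m and angle between finished_vase's own z axis and vertical below 0.2 rad); the robot touches nothing.
It fails at once if the copper vase is dropped (it falls free of the fingers faster than 0.6 m/s, a fall of about 18 mm) (contact force between the fingers and vase below 0.05 N and linear speed of vase above 0.6 m/s).
It fails at once if the brass vase is carried off (moved more than 40 mm) (distance of brass_vase from where it was at the start of the episode above 0.04 m).
It fails at once if the finished vase is knocked or carried off (moved more than 60 mm) (distance of finished_vase from where it was at the start of the episode above 0.06 m).
It also fails if it takes over 40 s, if anything falls off the work surface, if the arm or the gripper's body presses on something with over 40 N, if the wrist force passes 120 N, or if a joint passes its speed limit or range.

## Working session

There is one attempt and no reset: what is moved stays moved. The work goes in short steps, Python scripts to look and compute and a tool call to move; the robot and the scene stay as the last step left them, time stands still between calls to the robot, and variables do not carry over. Pictures are saved under pics/ and viewed, at most 10 in all, crops included, and the job is handed in when it is done.

Besides the shell and the picture viewer there is one more tool, called after "Call:" as name(argument=value, ...) on one line, values as JSON. apply_moves: Moves the arm, as the interface text tells. Shifts and turns lie within -1 to 1; 1 stands for 0.2 m of shift or 1.5 rad of turn. Its arguments: {"type":"object","properties":{"moves":{"type":"array","items":{"type":"array","items":{"type":"number","minimum":-1,"maximum":1}}},"grip_force":{"type":"number"}},"required":["moves"]}

```bash
mkdir -p pics; cat > h.py <<'E'
import numpy as np, cv2
from scipy.spatial.transform import Rotation as R
from cell import env, viewer, boxes_of, masks_of
def ray(cam,px,cal=None):
    c=cal or viewer.get_calibration(cam); f=200/np.tan(np.radians(c["fov_y"]/2))
    d=np.array([(px[0]-c["cx"])/f,-(px[1]-c["cy"])/f,-1.])
    return np.array(c["position"]),R.from_euler('xyz',c["orientation"],degrees=True).apply(d)
def onz(cam,px,z,cal=None):
    p,d=ray(cam,px,cal); return p+d*(z-p[2])/d[2]
E
python3 - <<'E'
from h import *
ims=[]
for c in("scene","top"):
    print(c,viewer.get_calibration(c))
    im=viewer.read_camera(c);cv2.imwrite(f"pics/{c}.png",im[:,:,::-1])
    for t in("vase","stand","brass_vase","finished_vase"):
        for b in boxes_of(c,t): 
            l=b["location"];print(t,np.round(l),round(b["conf"],2),[onz(c,l,z).round(3)[:2] for z in(0.045,0.1)])
print(env.get_obs())
E
```

```text
scene {'fov_y': 52.425057585348256, 'cx': 322.3702749940595, 'cy': 195.0826249679009, 'position': array([1.0733716 , 0.21719935, 0.8802738 ]), 'orientation': array([ 35.83270874,  -0.21740318, 104.96026658])}
vase [277. 208.] 0.58 [array([ 0.557, -0.034]), array([ 0.591, -0.018])]
stand [340. 222.] 0.97 [array([0.558, 0.126]), array([0.592, 0.132])]
stand [364. 178.] 0.87 [array([0.409, 0.156]), array([0.453, 0.16 ])]
stand [307. 179.] 0.8 [array([0.451, 0.013]), array([0.492, 0.027])]
stand [270. 153.] 0.79 [array([ 0.39, -0.11]), array([ 0.435, -0.088])]
brass_vase [194. 186.] 0.57 [array([ 0.547, -0.262]), array([ 0.582, -0.23 ])]
finished_vase [454. 248.] 0.96 [array([0.555, 0.398]), array([0.589, 0.386])]
finished_vase [194. 186.] 0.66 [array([ 0.547, -0.263]), array([ 0.582, -0.231])]
top {'fov_y': 47.75007650514103, 'cx': 308.8866761446552, 'cy': 202.93463119023332, 'position': array([0.34854834, 0.07387194, 1.26703171]), 'orientation': array([  8.40941392,   0.82143835, -90.0870464 ])}
stand [342. 243.] 0.86 [array([0.42 , 0.003]), array([0.417, 0.007])]
stand [389. 260.] 0.7
[... 357 characters left out ...]
s': 0.5, 'qpos': array([69.33328098, 18.39314469, -4.01841813, 83.10979373,  1.29555805,
       78.54014116, -3.25861598]), 'joint_velocities': array([-0.12103052, -0.04834736, -0.00052561, -0.02763142, -0.08189399,
       -0.08624092,  0.01642329]), 'effort': array([ 2.16143130e-04, -4.90605927e+01, -4.02616141e-01, -3.12465942e+01,
       -6.36929716e-02,  3.46226350e-02, -1.52478947e-05]), 'tool_pos': array([ 0.23795256, -0.60488562,  0.22255332]), 'tool_rot': array([1.79997903e+02, 2.60186736e-03, 2.14792594e+01]), 'force': array([-0.25322429,  1.04607649,  0.5872126 ]), 'wrist_torque': array([-0.00574691,  0.03611427,  0.00519231]), 'grasp_force': 0.0, 'grip_width': 0.08719230789203694}
```

View pics/scene.png

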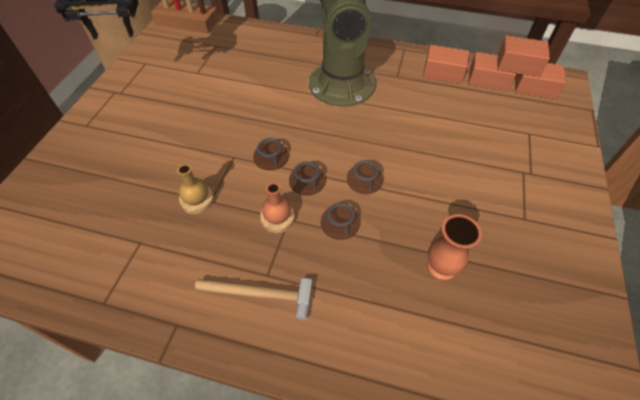

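View pics/top.png

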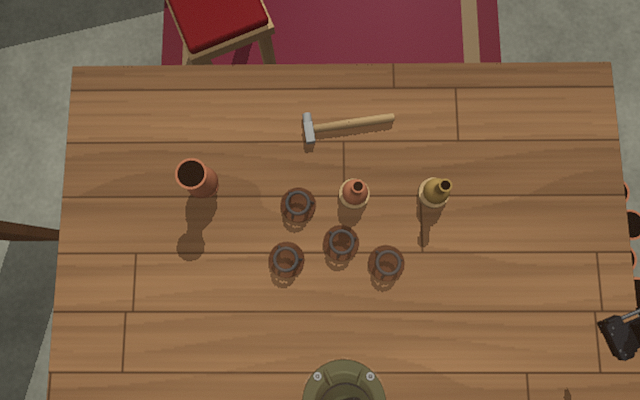

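Scene view: the copper footless vase is at (277,208), brass at (194,188) and the finished one at (454,248). The four stand-like things are at (341,220), (365,177), (307,178) and (270,153). The same four in the top view are (297,205), (286,260), (341,243) and (387,263). The farthest from the base is scene (341,220), top (297,205), at about x 0.54, y 0.126. Next is a close crop and a finer measurement.

```bash
python3 - <<'E'
from h import *
a=cv2.imread("pics/scene.png")[140:270,170:370];b=cv2.imread("pics/top.png")[150:280,250:450]
cv2.imwrite("pics/crop.png",np.vstack([cv2.resize(i,None,fx=2.3,fy=2.3,interpolation=2) for i in(a,b)]))
for n,c,p,z in [("mouth","scene",(273,188),.131),("mouth","top",(357.5,186.5),.131),("belly","scene",(277,210),.043),("belly","top",(353,193),.043),
 ("ring","scene",(342,214),.042),("ring","top",(297.5,204),.042),("brassmouth","scene",(184.5,169.5),.131),("brassmouth","top",(445,186),.131)]:
    print(n,c,onz(c,p,z).round(3))
c=viewer.get_calibration("wrist");o=env.get_obs()
T=R.from_euler('xyz',o["tool_rot"],degrees=True)
print("wrist",c["fov_y"],c["cx"],c["cy"],"in tool:",T.inv().apply(c["position"]-o["tool_pos"]).round(4),(T.inv()*R.from_euler('xyz',c["orientation"],degrees=True)).as_matrix().round(3))
print(T.as_matrix().round(4))
E
```

```text
mouth scene [ 0.56  -0.035  0.131]
mouth top [ 0.558 -0.034  0.131]
belly scene [ 0.562 -0.032  0.043]
belly top [ 0.557 -0.03   0.043]
ring scene [0.531 0.126 0.042]
ring top [0.527 0.122 0.042]
brassmouth scene [ 0.563 -0.256  0.131]
brassmouth top [ 0.559 -0.257  0.131]
wrist 70.74208985546275 319.18082472797096 200.73725532242003 in tool: [ 6.650e-02 -1.000e-04 -1.626e-01] [[-0.     0.969  0.247]
 [ 1.    -0.     0.001]
 [ 0.001  0.247 -0.969]]
[[ 9.306e-01  3.662e-01 -0.000e+00]
 [ 3.662e-01 -9.306e-01 -1.000e-04]
 [-0.000e+00  0.000e+00 -1.000e+00]]
```

View pics/crop.png

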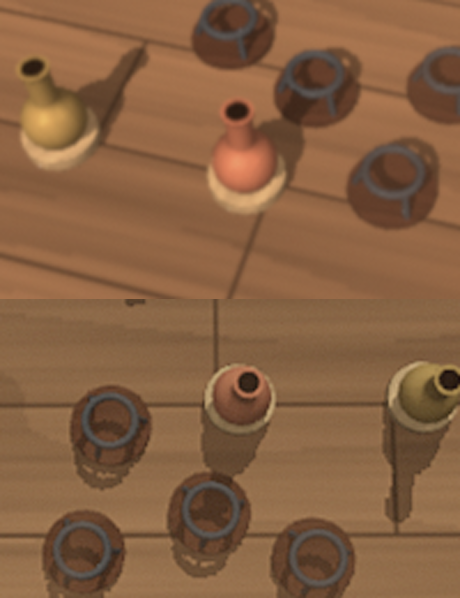

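The crop confirms the footless copper vase at about (0.559,-0.034). The two cameras agree on it to within 5 mm. The target stand is at about (0.529,0.124). Moving above the vase now.

Call:
apply_moves(moves=[[0.07, -0.06, 0, 0, 0, 0, 1], [0.2, -0.163, 0, 0, 0, 0, 1], [0.36, -0.293, 0, 0, 0, 0, 1], [0.52, -0.424, 0, 0, 0, 0, 1], [0.68, -0.554, 0, 0, 0, 0, 1], [0.846, -0.69, 0, 0, 0, 0, 1]])

```text
time_s: 1.1
tool_pos: [0.3454, -0.4132, 0.2228]
tool_rot: [180.0, 0.0, 21.4]
force: [0.3, -0.7, 0.3]
grip_width: 0.0867
grasp_force: 0.0
```

Call:
apply_moves(moves=[[0.16, -0.13, 0, 0, 0, 0, 1], [0.33, -0.27, 0, 0, 0, 0, 1], [0.5, -0.408, 0, 0, 0, 0, 1], [0.68, -0.554, 0, 0, 0, 0, 1], [0.846, -0.69, 0, 0, 0, 0, 1]])

```text
time_s: 1.6
tool_pos: [0.4527, -0.2222, 0.223]
tool_rot: [179.9, -0.0, 21.5]
force: [-0.2, -1.0, -0.6]
grip_width: 0.0868
grasp_force: 0.0
```

Call:
apply_moves(moves=[[0.16, -0.13, 0, 0, 0, 0, 1], [0.33, -0.27, 0, 0, 0, 0, 1], [0.5, -0.408, 0, 0, 0, 0, 1], [0.68, -0.554, 0, 0, 0, 0, 1], [0.79, -0.644, 0, 0, 0, 0, 1], [0.846, -0.69, 0, 0, 0, 0, 1], [0.846, -0.69, 0, 0, 0, 0, 1], [0.846, -0.69, 0, 0, 0, 0, 1]])

```text
time_s: 2.4
tool_pos: [0.5584, -0.0345, 0.2224]
tool_rot: [180.0, 0.0, 21.5]
force: [-0.2, -0.6, -0.1]
grip_width: 0.087
grasp_force: 0.0
```

```bash
python3 - <<'E'
from h import *
o=env.get_obs();c=viewer.get_calibration("wrist")
im=viewer.read_camera("wrist");cv2.imwrite("pics/w1.png",im[:,:,::-1])
print(o["time_s"],o["tool_pos"],o["tool_rot"],o["qpos"])
for t in("vase","stand"):
    for m in masks_of("wrist",t):
        l=m["location"];print(t,np.round(l),m["conf"],onz("wrist",l,.043,c).round(3))
p,_=ray("wrist",(0,0),c)
E
```

```text
2.4 [ 0.55844946 -0.03453337  0.22244132] [1.79969181e+02 4.29670516e-02 2.14709317e+01] [ 30.92002991   9.74415315 -33.55202653  95.26021607   5.56059892
  76.68650733 -72.06582176]
vase [321. 185.] 0.61 [ 0.558 -0.036  0.043]
stand [263. 244.] 0.84 [0.457 0.005 0.043]
stand [324. 289.] 0.73 [ 0.426 -0.094  0.043]
stand [203. 158.] 0.72 [0.537 0.108 0.043]
stand [162. 221.] 0.72 [0.441 0.135 0.043]
```

View pics/w1.png

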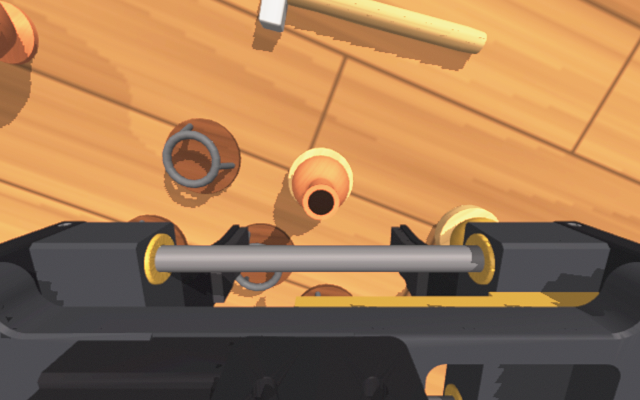

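The wrist view shows the copper vase's mouth at (321,201), its belly at (321,185) and the stand's ring at (190,159). Converting these to positions.

```bash
python3 - <<'E'
from h import *
c=viewer.get_calibration("wrist")
for n,p,z in(("mouth",(321,202),.131),("belly",(321,183),.043),("wring",(321,179),.015),("ring",(190.5,159),.042)): print(n,onz("wrist",p,z,c).round(4))
E
```

```text
mouth [ 0.5594 -0.0367  0.131 ]
belly [ 0.5608 -0.0367  0.043 ]
wring [ 0.561  -0.0368  0.015 ]
ring [0.5306 0.1212 0.042 ]
```

Call:
apply_moves(moves=[[0.002, 0.009, 0.05, 0, 0, 0, 1], [0.002, 0.009, 0.15, 0, 0, 0, 1], [0.002, 0.009, 0.27, 0, 0, 0, 1], [0.002, 0.009, 0.39, 0, 0, 0, 1], [0.002, 0.009, 0.5, 0, 0, 0, 1], [0.002, 0.009, 0.59, 0, 0, 0, 1], [0.002, 0.009, 0.65, 0, 0, 0, 1], [0.002, 0.009, 0.687, 0, 0, 0, 1], [0.002, 0.009, 0.687, 0, 0, 0, 1], [0.002, 0.009, 0.687, 0, 0, 0, 1]])

```text
time_s: 3.55
tool_pos: [0.5603, -0.0355, 0.0857]
tool_rot: [180.0, -0.1, 21.5]
force: [-0.2, 1.1, 0.9]
grip_width: 0.087
grasp_force: 0.0
```

Call:
apply_moves(moves=[[0, 0, 0, 0, 0, 0, 0.6], [0, 0, 0, 0, 0, 0, 0.5], [0, 0, 0, 0, 0, 0, 0.42], [0, 0, 0, 0, 0, 0, 0.36], [0, 0, 0, 0, 0, 0, 0.3], [0, 0, 0, 0, 0, 0, 0.2], [0, 0, 0, 0, 0, 0, 0.1], [0, 0, 0, 0, 0, 0, 0.1], [0, 0, 0, 0, 0, 0, 0.1], [0, 0, 0, 0, 0, 0, 0.1]], grip_force=20)

```text
time_s: 4.55
tool_pos: [0.5598, -0.0354, 0.0851]
tool_rot: [180.0, 0.0, 21.5]
force: [-0.8, 0.0, 0.1]
grip_width: 0.0323
grasp_force: 20.0
```

The width is 32 mm rather than the expected 28 mm, so I'll lift slowly with a firmer grip and look.

Call:
apply_moves(moves=[[0, 0, 0, 0, 0, 0, 0.1], [0, 0, -0.03, 0, 0, 0, 0.1], [0, 0, -0.07, 0, 0, 0, 0.1], [0, 0, -0.11, 0, 0, 0, 0.1], [0, 0, -0.15, 0, 0, 0, 0.1], [0, 0, -0.2, 0, 0, 0, 0.1], [0, 0, -0.2, 0, 0, 0, 0.1]], grip_force=30)

```text
time_s: 5.25
tool_pos: [0.561, -0.0354, 0.1272]
tool_rot: [179.9, -0.2, 21.5]
force: [0.0, -0.3, -2.4]
grip_width: 0.0324
grasp_force: 30.0
```

```bash
python3 - <<'E'
from h import *
o=env.get_obs();print(o["tool_pos"],o["grip_width"],o["force"])
im=viewer.read_camera("scene")[110:260,200:400]
im2=viewer.read_camera("wrist")[120:270,220:420]
cv2.imwrite("pics/lift.png",cv2.resize(np.hstack([im,im2]),None,fx=2,fy=2,interpolation=2)[:,:,::-1])
E
```

```text
[ 0.56101605 -0.03536639  0.12715242] 0.032449159798505885 [ 0.03496572 -0.31931747 -2.39079788]
```

View pics/lift.png

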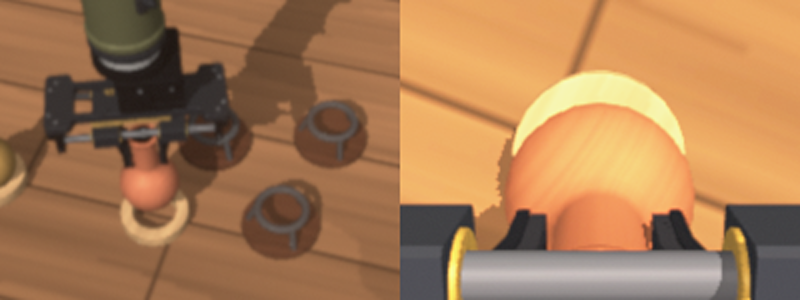

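The vase is held upright and clear of its wooden ring. Raising it and carrying it over the stand.

Call:
apply_moves(moves=[[0, 0, -0.06, 0, 0, 0, 0.1], [0, 0, -0.15, 0, 0, 0, 0.1], [0.008, -0.04, -0.2, 0, 0, 0, 0.1], [0.022, -0.12, -0.2, 0, 0, 0, 0.1], [0.045, -0.24, -0.2, 0, 0, 0, 0.1], [0.07, -0.37, -0.2, 0, 0, 0, 0.1], [0.093, -0.5, -0.2, 0, 0, 0, 0.1], [0.118, -0.63, -0.2, 0, 0, 0, 0.1], [0.136, -0.73, -0.2, 0, 0, 0, 0.1], [0.144, -0.775, -0.2, 0, 0, 0, 0.1], [0.148, -0.793, -0.2, 0, 0, 0, 0.1], [0.148, -0.793, -0.2, 0, 0, 0, 0.1], [0.148, -0.793, -0.2, 0, 0, 0, 0.1]])

```text
time_s: 6.65
tool_pos: [0.5295, 0.1218, 0.1649]
tool_rot: [180.0, 0.0, 21.4]
force: [-0.3, -0.5, -2.1]
grip_width: 0.032
grasp_force: 30.0
```

```bash
python3 - <<'E'
from h import *
o=env.get_obs();print(o["tool_pos"],o["tool_rot"],o["grip_width"],o["force"])
im=viewer.read_camera("scene")[110:260,260:460]
im2=viewer.read_camera("wrist")[80:280,190:450]
cv2.imwrite("pics/over.png",np.hstack([cv2.resize(im,(400,300)),cv2.resize(im2,(390,300))])[:,:,::-1])
c=viewer.get_calibration("wrist");f=200/np.tan(np.radians(c["fov_y"]/2))
def proj(p):
    q=R.from_euler('xyz',c["orientation"],degrees=True).inv().apply(np.array(p)-c["position"]);return c["cx"]-f*q[0]/q[2],c["cy"]+f*q[1]/q[2]
t=np.arange(0,360,45)
for r,z in((.035,.04),(.05,.008)):
  print(r,[tuple(np.round(((np.array(proj((.5295+r*np.cos(a),.123+r*np.sin(a),z)))-[190,80])*1.5+[400,0])).astype(int)) for a in np.radians(t)])
E
```

```text
[0.52945626 0.12176859 0.16488485] [1.79964316e+02 3.17234687e-02 2.13799953e+01] 0.031977454094278844 [-0.25355149 -0.54921351 -2.11812735]
0.035 [(np.int64(611), np.int64(124)), (np.int64(572), np.int64(125)), (np.int64(545), np.int64(153)), (np.int64(547), np.int64(191)), (np.int64(575), np.int64(216)), (np.int64(612), np.int64(215)), (np.int64(639), np.int64(189)), (np.int64(639), np.int64(151))]
0.05 [(np.int64(617), np.int64(101)), (np.int64(566), np.int64(102)), (np.int64(531), np.int64(138)), (np.int64(534), np.int64(187)), (np.int64(570), np.int64(219)), (np.int64(618), np.int64(218)), (np.int64(652), np.int64(185)), (np.int64(653), np.int64(136))]
```

View pics/over.png

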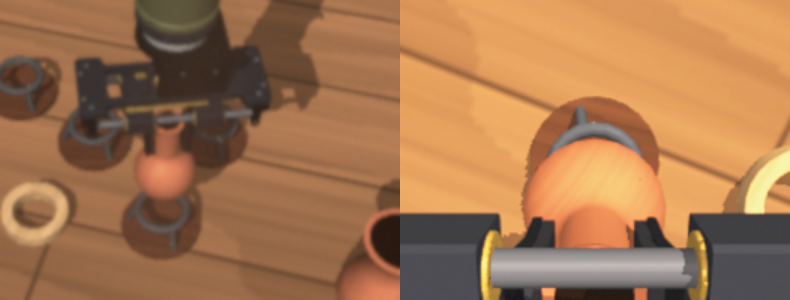

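The ring and base outlines fall where predicted, within about 1 px, and the vase is centred over them. Lowering it.

Call:
apply_moves(moves=[[0, 0, 0.03, 0, 0, 0, 0.1], [0, 0, 0.08, 0, 0, 0, 0.1], [0, 0, 0.13, 0, 0, 0, 0.1], [0, 0, 0.17, 0, 0, 0, 0.1], [0, 0, 0.2, 0, 0, 0, 0.1], [0, 0, 0.225, 0, 0, 0, 0.1], [0, 0, 0.245, 0, 0, 0, 0.1], [0, 0, 0.255, 0, 0, 0, 0.1], [0, 0, 0.26, 0, 0, 0, 0.1], [0, 0, 0.26, 0, 0, 0, 0.1]])

```text
time_s: 7.75
tool_pos: [0.5293, 0.1231, 0.1132]
tool_rot: [180.0, -0.0, 21.5]
force: [-0.2, 0.1, -2.1]
grip_width: 0.0321
grasp_force: 30.0
```

Call:
apply_moves(moves=[[0, 0, 0.005, 0, 0, 0, 0.1], [0, 0, 0.01, 0, 0, 0, 0.1], [0, 0, 0.01, 0, 0, 0, 0.1]])

```text
time_s: 8.05
tool_pos: [0.5302, 0.1228, 0.112]
tool_rot: [179.9, -0.1, 21.5]
force: [0.1, -1.8, 2.7]
grip_width: 0.0319
grasp_force: 30.0
```

Call:
apply_moves(moves=[[0, 0, 0.003, 0, 0, 0, 0.1], [0, 0, 0.005, 0, 0, 0, 0.1], [0, 0, 0.005, 0, 0, 0, 0.1]], grip_force=12)

```text
time_s: 8.35
tool_pos: [0.5307, 0.1228, 0.1116]
tool_rot: [179.9, -0.2, 21.4]
force: [0.6, -1.9, 6.6]
grip_width: 0.0324
grasp_force: 12.0
```

Seated: the ring now carries the load. Easing the fingers open a little.

Call:
apply_moves(moves=[[0, 0, 0, 0, 0, 0, 0.1], [0, 0, 0, 0, 0, 0, 0.36], [0, 0, 0, 0, 0, 0, 0.39], [0, 0, 0, 0, 0, 0, 0.42], [0, 0, 0, 0, 0, 0, 0.46], [0, 0, 0, 0, 0, 0, 0.52], [0, 0, 0, 0, 0, 0, 0.6], [0, 0, 0, 0, 0, 0, 0.75], [0, 0, 0, 0, 0, 0, 0.9], [0, 0, 0, 0, 0, 0, 1], [0, 0, 0, 0, 0, 0, 1]], grip_force=4)

```text
time_s: 9.45
tool_pos: [0.5292, 0.1231, 0.1101]
tool_rot: [180.0, 0.0, 21.5]
force: [-0.7, 0.7, -0.7]
grip_width: 0.0766
grasp_force: 0.0
```

Call:
apply_moves(moves=[[0, 0, -0.03, 0, 0, 0, 1], [0, 0, -0.1, 0, 0, 0, 1], [0, 0, -0.2, 0, 0, 0, 1], [0, 0, -0.35, 0, 0, 0, 1], [0, 0, -0.5, 0, 0, 0, 1], [0, 0, -0.6, 0, 0, 0, 1], [0, 0, -0.65, 0, 0, 0, 1], [0, 0, -0.65, 0, 0, 0, 1], [0, 0, -0.65, 0, 0, 0, 1]])

```text
time_s: 10.35
tool_pos: [0.5289, 0.1229, 0.2395]
tool_rot: [180.0, 0.1, 21.5]
force: [-0.6, 0.5, -0.2]
grip_width: 0.0867
grasp_force: 0.0
```

```bash
python3 - <<'E'
from h import *
o=env.get_obs();print(o["time_s"],o["tool_pos"],o["grip_width"],o["force"])
im=viewer.read_camera("scene")[140:290,170:490]
c=viewer.get_calibration("wrist");w=viewer.read_camera("wrist")[80:280,190:450]
cv2.imwrite("pics/end.png",np.vstack([cv2.resize(im,(640,300)),cv2.resize(w,(640,300*640//390))[:300]])[:,:,::-1])
for m in boxes_of("wrist","vase"): print(m["location"],m["conf"],onz("wrist",m["location"],.068,c).round(3))
E
```

```text
10.35 [0.52886652 0.12290886 0.23954701] 0.08670961697699367 [-0.63462782  0.52120372 -0.19459707]
[321.4, 185.9] 0.93 [0.529 0.121 0.068]
```

View pics/end.png

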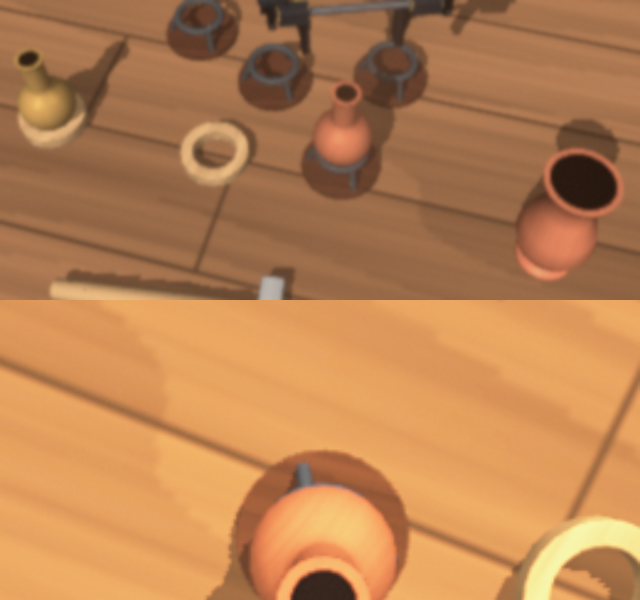

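The vase stands seated in the ring with the fingers clear, and the brass and finished vases are untouched. One lean check, then handing in.

```bash
python3 - <<'E'
from h import *
a=onz("scene",(342.5,186.5),.156);b=onz("wrist",(321,198),.156)
print(a,b)
if all(np.hypot(*(p[:2]-[.5295,.1225]))<.02 for p in(a,b)): print(env.sign_off())
E
```

```text
[0.53282116 0.12214857 0.156     ] [0.53496416 0.12408389 0.156     ]
the job is handed in; nothing more can be done
None
```

The unfinished copper vase now stands upright in the farthest iron ring, lowered in without a drop; the other two vases were not touched, and the job is handed in, though no verdict came back.

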